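# Swap the snapped-in cartridge of the counter-top water filter

### The job

Change the cartridge of the water filter: pinch both sprung tabs of the spent cartridge to free its barbs, draw it straight up out of its well without wrenching it, and stand it upright in the steel drip tray. Pinch the fresh cartridge, lower it into the well and press it down onto the outlet spigot with about 20 N for half a second to bed its seal, then let it go so that both tabs snap out under the deck and hold it home. Never press or pull a cartridge against the filter with over 28 N, do not crush the tabs or drop a cartridge, and leave the glass, the mug and the salt mill alone.

Things in the scene. Friction and masses are not known exactly. Their poses are not given: they have to be found in the camera images.
- filter_unit: counter-top water filter, a heavy fixed white box, 170 mm deep (x) by 240 wide (y), flat deck 100 to 110 mm above the worktop (levelling feet); origin under its centre, front faces -x. A steel swan-neck spout stands near its left end (at x = 36, y = 82 mm, up to z = 168 mm, outlet 80 mm further left). The cartridge well is at x = -12, y = -40 mm.
- well (a point): centre of the well's mouth, at deck height; axes as the filter's. Mouth 43 mm (x) by 59 (y), 1.5 mm free all round a cartridge; a slot 28 mm wide (y) in its -x and +x sides, 63 mm across x, takes the tabs. The deck is 6 mm thick, the barbs hook under it. A cartridge fits either way round. Barbs break if a cartridge is wrenched or rammed against the filter with over 28 N.
- seat (a point): where the centre of a cartridge's underside rests when snapped home, 68 mm below the deck. A ring seal on springs (0.8 N/mm, first met 7 mm above this point) pushes it up with 5.5 N, barbs against the deck; let go unhooked, it rises about 4 mm. The firm bottom is a rubber-faced outlet spigot on a thread, screwed to an unknown height: its top is 1.5 to 9.5 mm below this point.
- spent: spent cartridge, white plastic, 116 mm tall, at first snapped home in the well, in line with the filter; 0.2 to 0.3 kg. Origin: centre of its underside, z up. Block 40 mm (x) by 56 (y), 75 mm high, lowest 12 mm tapered to 33 x 49; on it a central boss 20 x 34 mm up to z = 116; a dark sprung tab stands on its -x and on its +x face.
- spent_grip (a point): on the spent cartridge's axis at the ridged pads of its tabs, z = 100 mm; pinch along x. Tabs 22 mm wide (y), 4 thick, hinged at z = 12, tops at z = 112. Outer faces 60 mm apart, pinched 45 mm (7.5 mm each, then a firm stop); 2 N per tab to start, 5 N at the stop. Over 30 N per finger cracks them.
- fresh: fresh cartridge, same shape as the spent one, 0.15 to 0.25 kg, standing upright on the worktop to the right of the filter. Origin: centre of its underside, axes as the spent one's. Pressed in, its seal beds when it is held on the spigot with 17 to 28 N (in all, on the filter); then, let go, it rises onto its barbs.
- fresh_grip (a point): as spent_grip, on the fresh cartridge. Each tab has a barb 18 mm wide (y), z = 46 to 62 mm, flat on top, sloped beneath, standing out to x = 34 mm, so 2.8 mm under the deck when home. A barb is clear of the deck once its own tab is in by 5.1 mm at the pads: both must be in by that much at once.
- tray: shallow stainless steel drip tray, fixed, 130 mm (x) by 170 mm (y), rim 18 mm high and 4 mm thick, floor 4 mm thick; origin under its centre. To the left of the filter.
- tumbler: clear drinking glass, 63 mm across, 123 mm tall, beside the filter's spout; origin at its underside. Leave it alone.
- mug: white mug with a small painted pattern, 82 mm across, 94 mm tall, behind and right of the filter; origin at its underside. Leave it alone.
- salt: small wooden salt mill, 58 mm across, 110 mm tall, left of the filter, behind the tray; origin at its underside. Leave it alone.
Mind the look-alikes: they are no part of the job. What is shaped like the fresh but turquoise is not meant.

How it is judged:
On the way, in this order (a step that is already met when the one before it is completed fails the run):
1. the spent cartridge is drawn right out of the well (its underside above the deck) (z of spent in the frame of well above 0.002 m), for 0.1 s.
2. the spent cartridge stands upright on the floor of the drip tray, let go (x of spent in the frame of tray between -0.045 and 0.045 m and y of spent in the frame of tray between -0.06 and 0.06 m and z of spent in the frame of tray between 0 and 0.01 m and angle between spent's own z axis and vertical below 0.1 rad and contact force between the fingers and spent below 0.1 N and linear speed of spent below 0.03 m/s), for 0.2 s.
3. the fresh cartridge, in the well and below its home height, is pressed on the filter with 17 N or more (contact force between fresh and filter_unit above 17 N and z of fresh in the frame of well below -0.069 m), for 0.2 s.
At the end, for the whole second after the job is handed in: the spent cartridge stands upright and at rest on the tray's floor, its axis within 45 mm (x) and 60 mm (y) of the tray's centre; the fresh one rests snapped home: underside 68 mm below the deck to within 2 mm, within 3 mm of the well's axis, upright within 0.05 rad, in line within 0.08 rad (x of spent in the frame of tray between -0.045 and 0.045 m and y of spent in the frame of tray between -0.06 and 0.06 m and z of spent in the frame of tray between 0 and 0.01 m and angle between spent's own z axis and vertical below 0.1 rad and linear speed of each of spent, fresh below 0.02 m/s and x of fresh in the frame of well between -0.003 and 0.003 m and y of fresh in the frame of well between -0.003 and 0.003 m and z of fresh in the frame of well between -0.0702 and -0.066 m and angle between fresh's own z axis and vertical below 0.05 rad and angle between the x axis of fresh and the x axis of well, either way round below 0.08 rad); the robot touches nothing.
It fails at once if a cartridge is wrenched or rammed against the filter with over 28 N (contact force between any of spent, fresh and filter_unit above 28 N).
It fails at once if the tabs of a cartridge are crushed (the fingers press on it with over 30 N each, 60 N in all) (contact force between the fingers and spent above 60 N or contact force between the fingers and fresh above 60 N).
It fails at once if a cartridge is dropped (moves at over 0.5 m/s with no finger on it) ((contact force between the fingers and spent below 0.1 N and linear speed of spent above 0.5 m/s) or (contact force between the fingers and fresh below 0.1 N and linear speed of fresh above 0.5 m/s)).
It fails at once if the glass, the mug or the salt mill is moved by over 30 mm (distance of any of tumbler, mug, salt from where it was at the start of the episode above 0.03 m).
It also fails if it takes over 72 s, if anything falls off the work surface, if the arm or the gripper's body presses on something with over 40 N, if the wrist force passes 120 N, or if a joint passes its speed limit or range.

### The arm

A 6-joint arm with a two-finger parallel gripper is mounted at the origin on a cart in front of the work surface, level with it; the furniture and walls round the work are solid. World frame = base frame: x ahead of the robot, y to its left, z up, the work surface at z = 0. Lengths are in m, angles in rad, forces in N, time in s.
With the tool pointing down it reaches from about 0.3 to 0.75 m from the base axis. Payload 8.5 kg.
Tool frame: the origin (TCP) lies midway between the tips of the shut fingers; the grasp point (between the pads) lies 19 mm behind it (ctrl.grip_point_offset is the distance from the TCP to the grasp point, in m); z points along the fingers, y is the line along which they close (so a half turn about z gives the same grasp; the last joint's range is limited). The gripper opens to 88 mm and grips with 3 to 60 N. Pads are 18 mm wide; open, the fingers measure 123 mm over their backs; the gripper's body (75 mm by 187 mm) begins 45 mm behind the grasp point.
Start: joints at [-1.337, 0.381, 1.297, -0, 1.464, -0.215], TCP at [0.239, -0.496, 0.239] pointing down, gripper open.
Joint ranges: [-3.11, 3.11], [-0.89, 2.33], [0.22, 2.48], [-1.42, 4.56], [0.17, 2.85], [-2.88, 2.88]. Speed limits (rad/s): [2.39, 2.39, 3.14, 3.14, 3.14, 3.14].

### API

Orientations are given as a unit quaternion [x, y, z, w].
In Python, from rig import read_state, cams, workorder, ctrl gives the robot as it stands.
- The arm moves only by the tool play_rows, never from a script. Its argument "steps" is a list of rows, each an object with "grip": the closure, from 0 (fully open) to 1 (shut); "delta_pos": the shift along the tool's x, y, z in cm, a list of three; "twist": the turn about the tool's z in rad. In form: [{"grip": grip, "delta_pos": [dx, dy, dz], "twist": twist}, ...]. A call has 1 to 12 rows; each row is the pose to reach, as a shift and turn from the pose commanded when the call began, along the tool's axes at that moment; what a row does not reach only later rows make up. A row lasts 1/8 s, in which the tool goes at most 62.5 mm and 10.7 degrees, less where a joint would pass 70% of its speed; a pose out of reach is approached as far as the arm can. A call with a gripper value outside its range is refused whole. The fingers move at their own pace and stop on an object; "newtons" is the grip in N (left out, the last holds). Time passes only in rows, so rows that repeat a pose let the fingers close. It gives the time, the measured TCP pose, the force, the opening and the grip force at its end, in the units of the state.
- read_state(): the state, without advancing time (a new reading comes with each control period).
- cams.grab_frame(name): name is "side" or "top"; returns (picture, depth): 400x640x3 uint8, red, green, blue; 400x640 float32, m along the optical axis (not along the pixel's ray), 0 where there is no reading.
- cams.camera_info(name): a dict with "fx", "fy", "cx", "cy" (pixels), "camera_from_world" (4x4, takes a point from world to camera coordinates). Camera axes: x right, y up, looking along -z (the intrinsics and any distortion apply to the point x, -y, -z); pixel columns grow to the right and rows downward; lengths in m; the calibration is good to about 2 mm. A picture is of the moment at which its call begins. camera_info takes no time and is no camera call.
- workorder.finish_job(): hands the job in; it is judged then, once.
The state is a dict: "time_s": time; "joints": joint angles; "joint_velocities": joint speeds; "joint_efforts": joint torques, N m; "tool_pos": TCP position; "orientation": TCP orientation; "force": force on the tool from outside, world axes, zero at the start; "moment": the same for the moment, N m; "finger_gap": finger opening in m; "grip_force": force on a finger pad.
Only numpy, scipy, OpenCV 4.12 (cv2) and the standard library are available. Lean on these libraries where they do the work, as an engineer would, in place of code of your own. Each camera call takes 0.05 s, during which the arm holds its last target. There are 200 camera calls.

## Working session

There is one attempt and no reset: what is moved stays moved. The work goes in short steps, Python scripts to look and compute and a tool call to move; the robot and the scene stay as the last step left them, time stands still between calls to the robot, and variables do not carry over. Pictures are saved under pics/ and viewed, at most 10 in all, crops included, and the job is handed in when it is done.

Besides the shell and the picture viewer there is one more tool, called after "Emit:" as name(argument=value, ...), one argument or row to a line, values as JSON. play_rows: Moves the arm, as the interface text tells. Its arguments: {"type":"object","properties":{"steps":{"type":"array"},"newtons":{"type":"number"}},"required":["steps"]}

```bash
ls; mkdir -p pics; cat > h.py <<'E'
import numpy as np, cv2
from rig import read_state, cams, workorder, ctrl
def grab(n):
    p,d=cams.grab_frame(n); i=cams.camera_info(n); return p,d,i
def pts(d,i):
    T=np.linalg.inv(np.array(i["camera_from_world"])); v,u=np.mgrid[:400,:640]
    P=np.stack([(u-i["cx"])/i["fx"]*d,-(v-i["cy"])/i["fy"]*d,-d],-1)
    return P@T[:3,:3].T+T[:3,3]
def ray(i,u,v,z):
    T=np.linalg.inv(np.array(i["camera_from_world"])); r=T[:3,:3]@np.array([(u-i["cx"])/i["fx"],-(v-i["cy"])/i["fy"],-1]); o=T[:3,3]
    return o+r*(z-o[2])/r[2]
def proj(i,P):
    c=np.array(i["camera_from_world"])@np.append(P,1); return i["cx"]+i["fx"]*c[0]/-c[2], i["cy"]-i["fy"]*c[1]/-c[2]
E
python3 - <<'E'
from h import *
for n in("side","top"):
    p,d,i=grab(n); print(n,{k:(np.round(v,3).tolist()) for k,v in i.items() if not isinstance(v,str)})
    cv2.imwrite(f"pics/{n}0.png",p[:,:,::-1]); np.savez(f"{n}0.npz",p=p,d=d)
print(read_state(),ctrl.grip_point_offset)
E
```

```text
pics
side {'fx': 412.218, 'fy': 412.218, 'cx': 325.812, 'cy': 193.433, 'camera_from_world': [[-0.838, -0.545, 0.015, 0.491], [0.369, -0.546, 0.752, -0.267], [-0.402, 0.636, 0.659, -1.046], [0.0, 0.0, 0.0, 1.0]]}
top {'fx': 475.947, 'fy': 475.947, 'cx': 321.064, 'cy': 197.813, 'camera_from_world': [[0.011, -1.0, 0.01, 0.046], [0.985, 0.013, 0.171, -0.593], [-0.171, 0.008, 0.985, -1.491], [0.0, 0.0, 0.0, 1.0]]}
{'time_s': 0.1, 'joints': array([-1.33730128e+00,  3.81113104e-01,  1.29811204e+00, -3.15452741e-06,
        1.46360911e+00, -2.15300083e-01]), 'joint_velocities': array([ 5.51027045e-04, -2.10191379e-03,  8.43649068e-04, -1.24705319e-03,
        7.09276135e-04, -2.68111677e-05]), 'joint_efforts': array([ 4.33667316e-03, -4.38649070e+01, -2.24910736e+01,  7.15046399e-02,
        3.42680316e-02, -7.30862121e-05]), 'tool_pos': array([ 0.23857509, -0.49529885,  0.23823245]), 'orientation': array([ 9.74928112e-01,  2.22519192e-01, -7.21569627e-06, -6.20761899e-04]), 'force': array([-0.5495896 , -0.29547543, -0.00454893]), 'moment': array([-0.01559991, -0.03093847,  0.05069991]), 'grip_force': 0.0, 'finger_gap': 0.0883726551256317} 0.0187
```

View pics/top0.png

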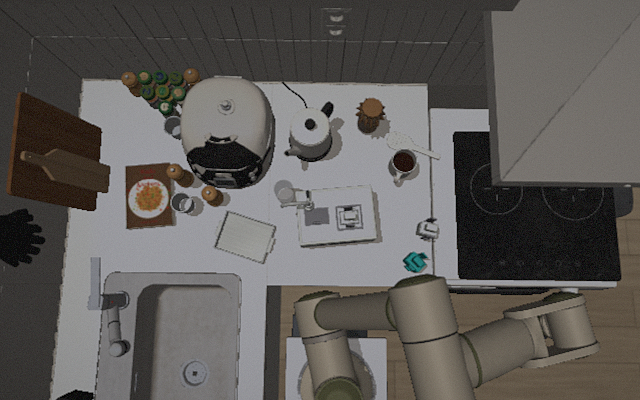

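View pics/side0.png

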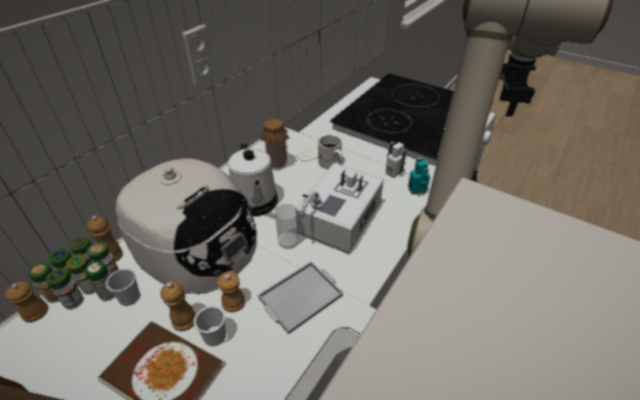

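The top view shows the filter at (337,216), the spent cartridge in its well at (349,216) and the tray at (246,236). The fresh candidates are the white one at (428,229) and the turquoise one at (415,262). Going by the description, I choose the white one. The mug is at (403,163), the glass at (284,190) and the salt mill at (212,195). The side view agrees: white at (396,160), turquoise at (419,178).

```bash
python3 - <<'E'
from h import *
z=np.load("top0.npz");p,d=z["p"],z["d"];i=cams.camera_info("top");P=pts(d,i)
cv2.imwrite("pics/crop1.png",cv2.resize(p[175:280,200:450,::-1],None,fx=3.2,fy=3.2,interpolation=cv2.INTER_CUBIC))
def rect(m,name):
    Q=P[m][:,:2].astype(np.float32); r=cv2.minAreaRect(Q*1000); print(name,np.round(r[0],1),np.round(r[1],1),round(r[2],2),m.sum(),"z",np.round(np.percentile(P[m][:,2],[5,50,95]),4))
def win(u0,u1,v0,v1):
    m=np.zeros((400,640),bool);m[v0:v1,u0:u1]=1;return m&(d>0)
Z=P[:,:,2]
print("table z",np.median(Z[260:280,290:380]))
def big(m):
    n,l,s,c=cv2.connectedComponentsWithStats(m.astype(np.uint8)); return l==1+np.argmax(s[1:,4])
k=np.ones((3,3),np.uint8)
m=big(cv2.morphologyEx((win(285,385,175,250)&(Z>.09)&(Z<.12)).astype(np.uint8),cv2.MORPH_OPEN,k)>0); rect(m,"deck")
for nm,lo,hi in(("block",.06,.095),("boss",.1,.135),("all",.03,.135)):
    rect(win(410,445,212,245)&(Z>lo)&(Z<hi),"fresh "+nm)
for lo,hi in((.14,.165),(.115,.14)): rect(win(330,370,195,235)&(Z>lo)&(Z<hi),f"spent{lo}")
rect(big(win(205,285,200,270)&(Z>.012)&(Z<.03)),"tray")
rect(win(205,285,200,270)&(Z>.002)&(Z<.012),"trayfloor")
for nm,w in(("mug",win(385,425,145,190)),("salt",win(198,226,178,212)),("tumb",win(270,300,172,208))): rect(w&(Z>.03),nm)
E
```

```text
table z 9.871386819526595e-05
deck [532.    6.3] [170.7 240.2] 5.82 3769 z [0.1001 0.1058 0.1119]
fresh block [ 493.  -289.1] [56.4 61.7] 76.77 186 z [0.0633 0.0737 0.0905]
fresh boss [ 495.2 -289.2] [32.9 61.1] 76.57 106 z [0.1029 0.1142 0.1201]
fresh all [ 495.6 -289.5] [56.8 67.1] 75.67 347 z [0.0424 0.0765 0.1184]
spent0.14 [524.2 -33.8] [61.3 30.7] 1.24 99 z [0.1435 0.1519 0.1569]
spent0.115 [524.1 -16.5] [62.2 77.2] 0.51 60 z [0.1152 0.1183 0.1369]
tray [467.8 300.7] [190.4 131.5] 73.55 329 z [0.0129 0.0176 0.023 ]
trayfloor [475.7 304.7] [227.9 265.3] 0.76 2209 z [0.0022 0.0046 0.0097]
mug [ 705.4 -205.6] [ 80.5 103.7] 36.75 651 z [0.0478 0.0596 0.0937]
salt [604.3 396. ] [95.1 66.7] 83.62 466 z [0.0371 0.098  0.151 ]
tumb [593.3 160. ] [92.2 76.7] 6.55 354 z [0.0397 0.104  0.1724]
```

View pics/crop1.png

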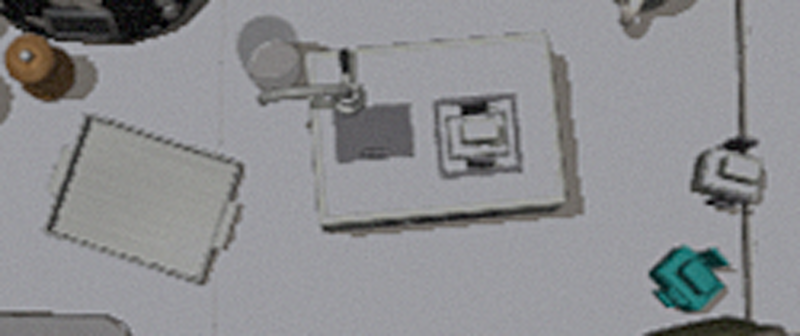

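The close crop confirms it: the white cartridge with dark tabs is at crop (730,175) and the turquoise look-alike at (690,278). The deck measures 171 x 240 mm, which fits the description. Its derived well point agrees with the spent cartridge's top to within 1 mm.

```bash
cat >> h.py <<'E'
from scipy.spatial.transform import Rotation as R
def go(x,y,z,yaw):  # TCP target m, heading of tool y in deg (mod 180)
    s=read_state(); M=R.from_quat(s["orientation"]).as_matrix()
    t=M.T@(np.array([x,y,z])-s["tool_pos"]); h=np.degrees(np.arctan2(M[1,1],M[0,1]))
    w=-((yaw-h+90)%180-90)
    print("delta cm",np.round(t*100,2),"twist",round(np.radians(w),3),"| heading",round(h,1),"pos",np.round(s["tool_pos"],4),"F",np.round(s["force"],2),"M",np.round(s["moment"],2),"gap",round(s["finger_gap"],4),"grip",round(s["grip_force"],2),"t",s["time_s"],"q6",round(s["joints"][5],2))
E
python3 - <<'E'
from h import *
go(.524,-.034,.24,5.8)
z=np.load("top0.npz");p,d=z["p"],z["d"];i=cams.camera_info("top");P=pts(d,i)
hs=cv2.cvtColor(p,cv2.COLOR_RGB2HSV);m=(hs[...,0]>78)&(hs[...,0]<100)&(hs[...,1]>100)&(P[...,2]>.03);m[:240]=0;m[285:]=0
print(P[m].min(0),P[m].max(0),cv2.minAreaRect((P[m&(P[...,2]>.1)][:,:2]*1000).astype(np.float32)))
m=np.zeros_like(m);m[180:250,290:385]=1
Q=P[m&(P[...,2]>.095)&(P[...,2]<.115)&(d>0)];A=np.c_[Q[:,:2],np.ones(len(Q))];print("deck plane",np.linalg.lstsq(A,Q[:,2],rcond=None)[0], np.array([.524,-.034,1])@np.linalg.lstsq(A,Q[:,2],rcond=None)[0])
E
```

```text
delta cm [ 45.73 -29.18  -0.13] twist -1.223 | heading -64.3 pos [ 0.2386 -0.4953  0.2382] F [-0.55 -0.3  -0.  ] M [-0.02 -0.03  0.05] gap 0.0884 grip 0.0 t 0.1 q6 -0.22
[ 0.32887741 -0.90176879  0.03350532] [0.46397342 0.87149251 1.56986805] ((378.787109375, 300.64556884765625), (1141.4554443359375, 91.5721664428711), 88.99871063232422)
deck plane [-1.93603728e-03 -6.25801246e-05  1.06833399e-01] 0.10582104360594062
```

Emit:
play_rows(
  steps=[
    {"grip": 0,"delta_pos": [45.7,-29.2,-1],"twist": -1.22},
    {"grip": 0,"delta_pos": [45.7,-29.2,-1],"twist": -1.22},
    {"grip": 0,"delta_pos": [45.7,-29.2,-1],"twist": -1.22},
    {"grip": 0,"delta_pos": [45.7,-29.2,-1],"twist": -1.22},
    {"grip": 0,"delta_pos": [45.7,-29.2,-1],"twist": -1.22},
    {"grip": 0,"delta_pos": [45.7,-29.2,-1],"twist": -1.22},
    {"grip": 0,"delta_pos": [45.7,-29.2,-1],"twist": -1.22},
    {"grip": 0,"delta_pos": [45.7,-29.2,-1],"twist": -1.22},
    {"grip": 0,"delta_pos": [45.7,-29.2,-1],"twist": -1.22},
    {"grip": 0,"delta_pos": [45.7,-29.2,-1],"twist": -1.22},
    {"grip": 0,"delta_pos": [45.7,-29.2,-1],"twist": -1.22},
  ],
  newtons=15,
)

```text
time_s: 1.48
tool_pos: [0.5233, -0.0345, 0.2484]
orientation: [0.672, 0.741, -0.0, -0.0]
force: [-0.1, 0.6, -0.2]
finger_gap: 0.0879
grip_force: 0.0
```

```bash
python3 - <<'E'
from h import *
p,d,i=grab("side"); print(i["camera_from_world"][0][3])
s=read_state()
u,v=proj(i,s["tool_pos"]);print("tcp px",u,v, "spent top px",proj(i,[.524,-.034,.154]))
u,v=int(u),int(v)
cv2.imwrite("pics/c2.png",cv2.resize(p[v-70:v+70,u-80:u+80,::-1],None,fx=4,fy=4,interpolation=cv2.INTER_CUBIC))
go(.524,-.034,.119,5.8)
E
```

```text
0.49097249660215553
tcp px 353.5802806214778 144.4900687359245 spent top px (np.float64(351.2171790481939), np.float64(172.07561809840078))
delta cm [ 0.08  0.09 12.96] twist -0.004 | heading 5.6 pos [ 0.5232 -0.0349  0.2486] F [ 0.02  0.42 -0.03] M [-0.04 -0.1   0.  ] gap 0.0878 grip 0.0 t 1.525 q6 -0.39
```

View pics/c2.png

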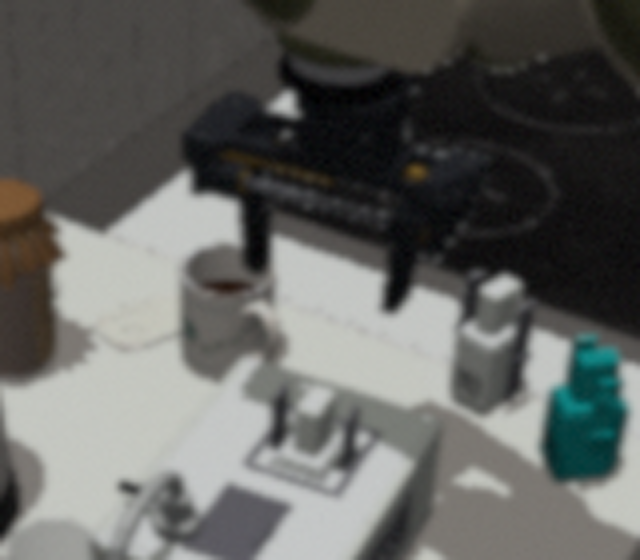

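The fingers straddle the spent cartridge, whose tabs are at (280,420) and (352,440) in the crop. Going down now.

Emit:
play_rows(
  steps=[
    {"grip": 0,"delta_pos": [0.1,0.1,4],"twist": 0},
    {"grip": 0,"delta_pos": [0.1,0.1,8],"twist": 0},
    {"grip": 0,"delta_pos": [0.1,0.1,11.5],"twist": 0},
    {"grip": 0,"delta_pos": [0.1,0.1,12.9],"twist": 0},
    {"grip": 0,"delta_pos": [0.1,0.1,12.9],"twist": 0},
    {"grip": 0.3,"delta_pos": [0.1,0.1,12.9],"twist": 0},
    {"grip": 0.3,"delta_pos": [0.1,0.1,12.9],"twist": 0},
    {"grip": 0.4,"delta_pos": [0.1,0.1,12.9],"twist": 0},
    {"grip": 0.4,"delta_pos": [0.1,0.1,12.9],"twist": 0},
  ],
  newtons=14,
)

```text
time_s: 2.65
tool_pos: [0.5247, -0.0331, 0.1202]
orientation: [0.672, 0.741, 0.0, 0.0]
force: [-1.1, 0.3, 3.4]
finger_gap: 0.0531
grip_force: 4.3
```

```bash
python3 -c "
from h import *
go(.524,-.034,.119,5.8)"
```

```text
delta cm [-0.08 -0.08  0.12] twist -0.003 | heading 5.6 pos [ 0.5247 -0.0331  0.1202] F [-1.07  0.32  3.41] M [-0.03  0.04 -0.  ] gap 0.0531 grip 4.28 t 2.65 q6 -0.39
```

Emit:
play_rows(
  steps=[
    {"grip": 0.48,"delta_pos": [0,0,0],"twist": 0},
    {"grip": 0.55,"delta_pos": [0,0,0],"twist": 0},
    {"grip": 0.55,"delta_pos": [0,0,0],"twist": 0},
    {"grip": 0.55,"delta_pos": [0,0,0],"twist": 0},
  ],
  newtons=16,
)

```text
time_s: 3.15
tool_pos: [0.5244, -0.033, 0.1197]
orientation: [0.672, 0.741, -0.0, -0.0]
force: [-1.6, -0.8, 3.1]
finger_gap: 0.0463
grip_force: 16.1
```

Emit:
play_rows(
  steps=[
    {"grip": 0.55,"delta_pos": [0,0,-0.2],"twist": 0},
    {"grip": 0.55,"delta_pos": [0,0,-0.5],"twist": 0},
    {"grip": 0.55,"delta_pos": [0,0,-0.8],"twist": 0},
    {"grip": 0.55,"delta_pos": [0,0,-1.2],"twist": 0},
    {"grip": 0.55,"delta_pos": [0,0,-1.2],"twist": 0},
  ],
)

```text
time_s: 3.78
tool_pos: [0.5248, -0.033, 0.1319]
orientation: [0.672, 0.741, 0.0, 0.0]
force: [0.2, 0.5, -1.9]
finger_gap: 0.0465
grip_force: 15.8
```

Emit:
play_rows(
  steps=[
    {"grip": 0.55,"delta_pos": [0,0,-1.5],"twist": 0},
    {"grip": 0.55,"delta_pos": [0,0,-3],"twist": 0},
    {"grip": 0.55,"delta_pos": [0,0,-4.5],"twist": 0},
    {"grip": 0.55,"delta_pos": [0,0,-6],"twist": 0},
    {"grip": 0.55,"delta_pos": [0,0,-7.5],"twist": 0},
    {"grip": 0.55,"delta_pos": [0,0,-10],"twist": 0},
    {"grip": 0.55,"delta_pos": [0,0,-13],"twist": 0},
    {"grip": 0.55,"delta_pos": [0,0,-16],"twist": 0},
    {"grip": 0.55,"delta_pos": [0,0,-17],"twist": 0},
    {"grip": 0.55,"delta_pos": [0,0,-17],"twist": 0},
  ],
)

```text
time_s: 5.03
tool_pos: [0.5245, -0.033, 0.3014]
orientation: [0.672, 0.741, 0.0, -0.0]
force: [0.7, -0.8, -2.9]
finger_gap: 0.0468
grip_force: 15.8
```

```bash
python3 - <<'E'
from h import *
go(.468,.301,.30,-16.5)
p,d,i=grab("side");s=read_state();u,v=map(int,proj(i,s["tool_pos"]))
cv2.imwrite("pics/c3.png",cv2.resize(p[v-60:v+120,u-120:u+100,::-1],None,fx=3,fy=3,interpolation=cv2.INTER_CUBIC))
E
```

```text
delta cm [33.79 -2.36  0.14] twist 0.386 | heading 5.6 pos [ 0.5245 -0.033   0.3014] F [ 0.67 -0.76 -2.93] M [-0.06 -0.14  0.04] gap 0.0468 grip 15.82 t 5.025 q6 -0.39
```

View pics/c3.png

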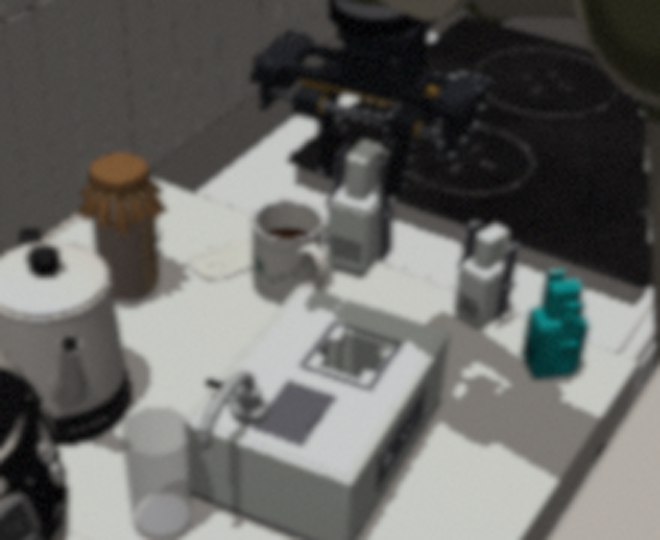

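The spent cartridge hangs upright at (360,210) and the well is empty at (350,350). Next is the tray.

Emit:
play_rows(
  steps=[
    {"grip": 0.55,"delta_pos": [2,0,0],"twist": 0},
    {"grip": 0.55,"delta_pos": [6,-0.5,0],"twist": 0.08},
    {"grip": 0.55,"delta_pos": [10,-0.8,0],"twist": 0.15},
    {"grip": 0.55,"delta_pos": [14.5,-1,0],"twist": 0.2},
    {"grip": 0.55,"delta_pos": [19,-1.4,0],"twist": 0.25},
    {"grip": 0.55,"delta_pos": [23.5,-1.7,0],"twist": 0.3},
    {"grip": 0.55,"delta_pos": [28,-2,0],"twist": 0.35},
    {"grip": 0.55,"delta_pos": [31.5,-2.2,0],"twist": 0.38},
    {"grip": 0.55,"delta_pos": [33.5,-2.3,0],"twist": 0.38},
    {"grip": 0.55,"delta_pos": [33.8,-2.4,0],"twist": 0.38},
    {"grip": 0.55,"delta_pos": [33.8,-2.4,0],"twist": 0.38},
  ],
)

```text
time_s: 6.45
tool_pos: [0.4677, 0.3004, 0.3016]
orientation: [0.8, 0.601, -0.0, 0.0]
force: [-0.0, 0.2, -2.8]
finger_gap: 0.0462
grip_force: 15.8
```

Emit:
play_rows(
  steps=[
    {"grip": 0.55,"delta_pos": [0,0,2],"twist": 0},
    {"grip": 0.55,"delta_pos": [0,0,6],"twist": 0},
    {"grip": 0.55,"delta_pos": [0,0,10],"twist": 0},
    {"grip": 0.55,"delta_pos": [0,0,14],"twist": 0},
    {"grip": 0.55,"delta_pos": [0,0,17.5],"twist": 0},
    {"grip": 0.55,"delta_pos": [0,0,19.5],"twist": 0},
    {"grip": 0.55,"delta_pos": [0,0,20.6],"twist": 0},
    {"grip": 0.55,"delta_pos": [0,0,20.8],"twist": 0},
  ],
)

```text
time_s: 7.45
tool_pos: [0.4679, 0.3004, 0.0937]
orientation: [0.8, 0.6, -0.0, 0.0]
force: [0.6, 0.6, -2.5]
finger_gap: 0.0463
grip_force: 15.8
```

Emit:
play_rows(
  steps=[
    {"grip": 0.55,"delta_pos": [0,0,0.2],"twist": 0},
    {"grip": 0.55,"delta_pos": [0,0,0.4],"twist": 0},
    {"grip": 0.55,"delta_pos": [0,0,0.6],"twist": 0},
    {"grip": 0.55,"delta_pos": [0,0,0.6],"twist": 0},
  ],
)

```text
time_s: 7.95
tool_pos: [0.4676, 0.301, 0.0877]
orientation: [0.799, 0.601, -0.0, -0.0]
force: [-0.1, -0.5, -1.9]
finger_gap: 0.0464
grip_force: 15.8
```

Emit:
play_rows(
  steps=[
    {"grip": 0.55,"delta_pos": [0,0,0.1],"twist": 0},
    {"grip": 0.55,"delta_pos": [0,0,0.2],"twist": 0},
    {"grip": 0.55,"delta_pos": [0,0,0.25],"twist": 0},
  ],
)

```text
time_s: 8.32
tool_pos: [0.468, 0.3013, 0.0869]
orientation: [0.799, 0.601, 0.001, 0.0]
force: [-5.1, -1.4, 15.8]
finger_gap: 0.0466
grip_force: 16.6
```

Floor contact. Releasing.

Emit:
play_rows(
  steps=[
    {"grip": 0.55,"delta_pos": [0,0,-0.15],"twist": 0},
    {"grip": 0.45,"delta_pos": [0,0,-0.2],"twist": 0},
    {"grip": 0.35,"delta_pos": [0,0,-0.2],"twist": 0},
    {"grip": 0.2,"delta_pos": [0,0,-0.2],"twist": 0},
    {"grip": 0,"delta_pos": [0,0,-0.2],"twist": 0},
    {"grip": 0,"delta_pos": [0,0,-0.2],"twist": 0},
    {"grip": 0,"delta_pos": [0,0,-0.2],"twist": 0},
    {"grip": 0,"delta_pos": [0,0,-0.2],"twist": 0},
  ],
)

```text
time_s: 9.32
tool_pos: [0.4676, 0.301, 0.0873]
orientation: [0.799, 0.601, 0.0, 0.0]
force: [-0.4, 0.5, 0.5]
finger_gap: 0.0885
grip_force: 0.0
```

Emit:
play_rows(
  steps=[
    {"grip": 0,"delta_pos": [0,0,-2],"twist": 0},
    {"grip": 0,"delta_pos": [0,0,-5],"twist": 0},
    {"grip": 0,"delta_pos": [0,0,-10],"twist": 0},
    {"grip": 0,"delta_pos": [0,0,-15],"twist": 0},
    {"grip": 0,"delta_pos": [0,0,-18],"twist": 0},
    {"grip": 0,"delta_pos": [0,0,-18],"twist": 0},
  ],
)

```text
time_s: 10.07
tool_pos: [0.4681, 0.3012, 0.2692]
orientation: [0.799, 0.601, 0.002, 0.001]
force: [-0.1, -0.3, -0.6]
finger_gap: 0.0881
grip_force: 0.0
```

```bash
python3 - <<'E'
from h import *
go(.495,-.289,.25,-13.5)
p,d,i=grab("side");u,v=map(int,proj(i,[.468,.301,.06]))
a=p[v-70:v+70,u-80:u+80,::-1]
p,d,i=grab("top");b=p[170:310,370:530,::-1]
cv2.imwrite("pics/c4.png",cv2.resize(np.hstack([a,b]),None,fx=2.5,fy=2.5,interpolation=cv2.INTER_CUBIC))
P=pts(d,i);Z=P[...,2];w=np.zeros((400,640),bool);w[212:245,410:445]=1;w&=d>0
for lo,hi in((.09,.135),(.06,.09)):
    m=w&(Z>lo)&(Z<hi);print("fresh",cv2.minAreaRect((P[m][:,:2]*1000).astype(np.float32)),m.sum())
# dark tabs
hs=p.max(2)<75
m=w&hs&(Z>.08)&(Z<.125);Q=P[m];f=Q[:,0]>.495
for g in(f,~f):print("tab",Q[g].mean(0),g.sum(),Q[g].min(0),Q[g].max(0))
hv=cv2.cvtColor(p,cv2.COLOR_RGB2HSV);m=(hv[...,0]>78)&(hv[...,0]<100)&(hv[...,1]>90)&(Z>.03)&(Z<.2);m[:240]=0;m[:,:390]=0;m[:,440:]=0;print("turq",P[m].min(0),P[m].max(0))
E
```

```text
delta cm [-55.95  19.     1.83] twist -0.046 | heading -16.2 pos [0.4681 0.3012 0.2692] F [-0.06 -0.26 -0.55] M [-0.05 -0.03 -0.  ] gap 0.0881 grip 0.0 t 10.075 q6 0.64
fresh ((494.5859069824219, -288.252197265625), (33.74854278564453, 62.013648986816406), 82.5296859741211) 122
fresh ((494.89788818359375, -289.6618347167969), (56.518741607666016, 67.61276245117188), 78.369140625) 180
tab [ 0.51691867 -0.28906081  0.09430892] 18 [ 0.49622474 -0.30277121  0.08020745] [ 0.52340034 -0.27204669  0.11153189]
tab [ 0.47702707 -0.28204066  0.09461251] 20 [ 0.46334751 -0.29647264  0.08131877] [ 0.49260929 -0.27097432  0.11567801]
turq [ 0.36061535 -0.27462687  0.03246343] [ 0.41994672 -0.21360525  0.12351129]
```

View pics/c4.png

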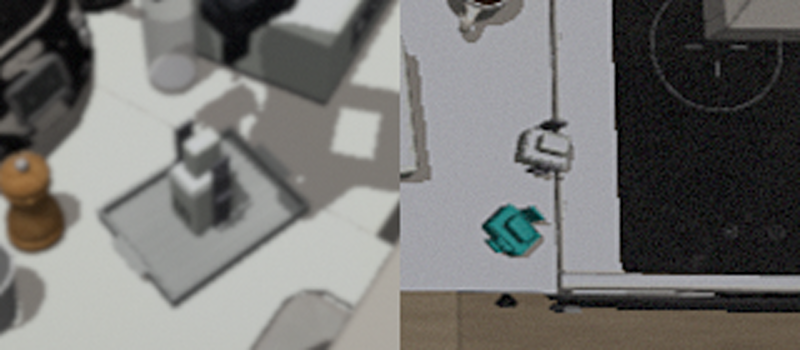

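The spent cartridge stands upright in the tray at (200,190). The fresh white one is untouched at (547,148) in the right half, with turquoise at (513,230) clear of it.

Emit:
play_rows(
  steps=[
    {"grip": 0,"delta_pos": [-10,3.4,0],"twist": -0.02},
    {"grip": 0,"delta_pos": [-16,5.4,0],"twist": -0.03},
    {"grip": 0,"delta_pos": [-22,7.5,0],"twist": -0.04},
    {"grip": 0,"delta_pos": [-28,9.5,0],"twist": -0.05},
    {"grip": 0,"delta_pos": [-34,11.5,0],"twist": -0.06},
    {"grip": 0,"delta_pos": [-40,13.6,0],"twist": -0.07},
    {"grip": 0,"delta_pos": [-46,15.6,0],"twist": -0.08},
    {"grip": 0,"delta_pos": [-52,17.7,0],"twist": -0.08},
    {"grip": 0,"delta_pos": [-55.9,19,1.8],"twist": -0.08},
    {"grip": 0,"delta_pos": [-55.9,19,1.8],"twist": -0.08},
    {"grip": 0,"delta_pos": [-55.9,19,1.8],"twist": -0.08},
  ],
)

```text
time_s: 11.55
tool_pos: [0.4938, -0.2901, 0.2465]
orientation: [0.776, 0.631, -0.0, -0.002]
force: [0.9, -0.1, 0.4]
finger_gap: 0.088
grip_force: 0.0
```

```bash
python3 - <<'E'
from h import *
go(.495,-.289,.082,-11.6)
p,d,i=grab("side");u,v=map(int,proj(i,[.495,-.289,.1]));P=pts(d,i);Z=P[...,2]
cv2.imwrite("pics/c5.png",cv2.resize(p[v-70:v+50,u-80:u+80,::-1],None,fx=4,fy=4,interpolation=cv2.INTER_CUBIC))
b=p.astype(int);w=np.zeros((400,640),bool);w[v-40:v+50,u-40:u+40]=1
w&=(np.hypot(P[...,0]-.495,P[...,1]+.289)<.05)&(d>0)
m=w&(Z>.09)&(Z<.13);print(m.sum(),cv2.minAreaRect((P[m][:,:2]*1000).astype(np.float32)))
m=w&(Z>.112)&(Z<.12)&(p.min(2)>90);print(m.sum(),P[m].mean(0) if m.any() else 0)
E
```

```text
delta cm [ 0.09  0.16 16.45] twist -0.002 | heading -11.7 pos [ 0.4938 -0.2901  0.2465] F [ 0.86 -0.1   0.36] M [ 0.03 -0.06  0.03] gap 0.088 grip 0.0 t 11.55 q6 -0.53
149 ((492.7942810058594, -284.6315002441406), (36.04524612426758, 62.46998596191406), 71.97218322753906)
36 [ 0.49250842 -0.28375308  0.11490894]
```

View pics/c5.png

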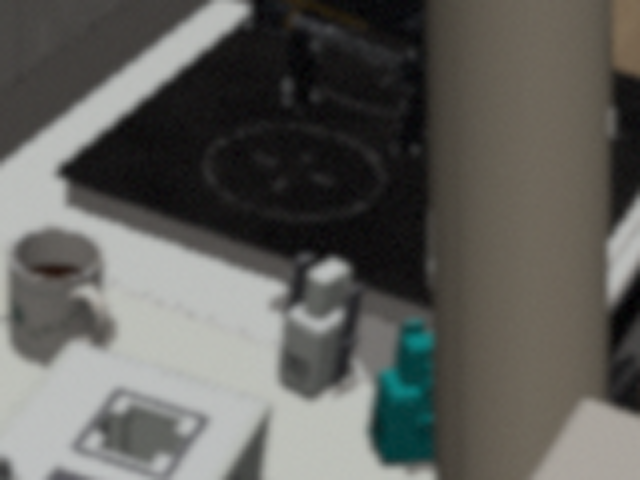

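The fingers are in line above the fresh cartridge, whose tabs are at (300,280) and (352,320). The side cloud sees mostly the near face, so I aim at y = -0.287.

Emit:
play_rows(
  steps=[
    {"grip": 0,"delta_pos": [0.25,0.1,4],"twist": 0},
    {"grip": 0,"delta_pos": [0.25,0.1,8],"twist": 0},
    {"grip": 0,"delta_pos": [0.25,0.1,12],"twist": 0},
    {"grip": 0,"delta_pos": [0.25,0.1,15],"twist": 0},
    {"grip": 0,"delta_pos": [0.25,0.1,16.4],"twist": 0},
    {"grip": 0,"delta_pos": [0.25,0.1,16.4],"twist": 0},
    {"grip": 0.25,"delta_pos": [0.25,0.1,16.4],"twist": 0},
    {"grip": 0.3,"delta_pos": [0.25,0.1,16.4],"twist": 0},
    {"grip": 0.4,"delta_pos": [0.25,0.1,16.4],"twist": 0},
    {"grip": 0.48,"delta_pos": [0.25,0.1,16.4],"twist": 0},
    {"grip": 0.55,"delta_pos": [0.25,0.1,16.4],"twist": 0},
    {"grip": 0.55,"delta_pos": [0.25,0.1,16.4],"twist": 0},
  ],
  newtons=16,
)

```text
time_s: 13.1
tool_pos: [0.4962, -0.2868, 0.0858]
orientation: [0.775, 0.632, 0.0, 0.0]
force: [-1.7, 0.7, 5.1]
finger_gap: 0.0461
grip_force: 16.2
```

Emit:
play_rows(
  steps=[
    {"grip": 0.55,"delta_pos": [0,0,0],"twist": 0},
    {"grip": 0.55,"delta_pos": [0,0,-1],"twist": 0},
    {"grip": 0.55,"delta_pos": [0,0,-3],"twist": 0},
    {"grip": 0.55,"delta_pos": [0,0,-6],"twist": 0},
    {"grip": 0.55,"delta_pos": [0,0,-10],"twist": 0},
    {"grip": 0.55,"delta_pos": [0,0,-14],"twist": 0},
    {"grip": 0.55,"delta_pos": [0,0,-16.5],"twist": 0},
    {"grip": 0.55,"delta_pos": [0,0,-16.5],"twist": 0},
  ],
  newtons=22,
)

```text
time_s: 14.1
tool_pos: [0.4963, -0.2868, 0.2518]
orientation: [0.775, 0.632, 0.0, 0.002]
force: [0.2, -0.3, -1.8]
finger_gap: 0.0458
grip_force: 21.8
```

```bash
python3 - <<'E'
from h import *
go(.5245,-.0335,.25,5.7)
E
```

```text
delta cm [25.38 -2.32  0.13] twist -0.301 | heading -11.6 pos [ 0.4963 -0.2868  0.2518] F [ 0.24 -0.26 -1.83] M [-0.04 -0.02  0.01] gap 0.0458 grip 21.78 t 14.1 q6 -0.53
```

Emit:
play_rows(
  steps=[
    {"grip": 0.55,"delta_pos": [3,-0.3,0],"twist": -0.04},
    {"grip": 0.55,"delta_pos": [8,-0.8,0],"twist": -0.12},
    {"grip": 0.55,"delta_pos": [13,-1.2,0],"twist": -0.2},
    {"grip": 0.55,"delta_pos": [18,-1.7,0],"twist": -0.26},
    {"grip": 0.55,"delta_pos": [22.5,-2.1,0],"twist": -0.3},
    {"grip": 0.55,"delta_pos": [25,-2.3,0],"twist": -0.3},
    {"grip": 0.55,"delta_pos": [25.4,-2.3,0],"twist": -0.3},
    {"grip": 0.55,"delta_pos": [25.4,-2.3,0],"twist": -0.3},
  ],
)

```text
time_s: 15.1
tool_pos: [0.5242, -0.0335, 0.2494]
orientation: [0.672, 0.741, -0.0, -0.001]
force: [0.3, -0.6, -2.6]
finger_gap: 0.0456
grip_force: 21.8
```

```bash
python3 - <<'E'
from h import *
go(.5245,-.0335,.25,5.7)
p,d,i=grab("side");s=read_state();u,v=map(int,proj(i,s["tool_pos"]-[0,0,.06]));P=pts(d,i);Z=P[...,2]
cv2.imwrite("pics/c6.png",cv2.resize(p[v-65:v+65,u-80:u+80,::-1],None,fx=5,fy=4.6,interpolation=cv2.INTER_CUBIC))
np.savez("s6.npz",p=p,d=d); print(u,v)
# cartridge +y face: points in filter-aligned frame about TCP
a=np.radians(5.7);Q=(P-s["tool_pos"]);X=Q[...,0]*np.cos(a)+Q[...,1]*np.sin(a);Y=-Q[...,0]*np.sin(a)+Q[...,1]*np.cos(a)
m=(d>0)&(abs(X)<.015)&(abs(Y)<.045)&(Q[...,2]<-.02)&(Q[...,2]>-.07)
print(m.sum(),np.percentile(Y[m]*1000,[10,50,90]))
c=np.polyfit(X[m],Y[m],1);print("face slope deg",np.degrees(c[0]),"Y at 0",c[1]*1000)
E
```

```text
delta cm [-0.01  0.03 -0.06] twist -0.002 | heading 5.6 pos [ 0.5242 -0.0335  0.2494] F [ 0.29 -0.6  -2.55] M [ 0.01 -0.13  0.  ] gap 0.0456 grip 21.78 t 15.1 q6 -0.39
351 162
144 [25.50344447 27.69460709 30.27130766]
face slope deg -2.8804201429055993 Y at 0 27.788495110871068
```

View pics/c6.png

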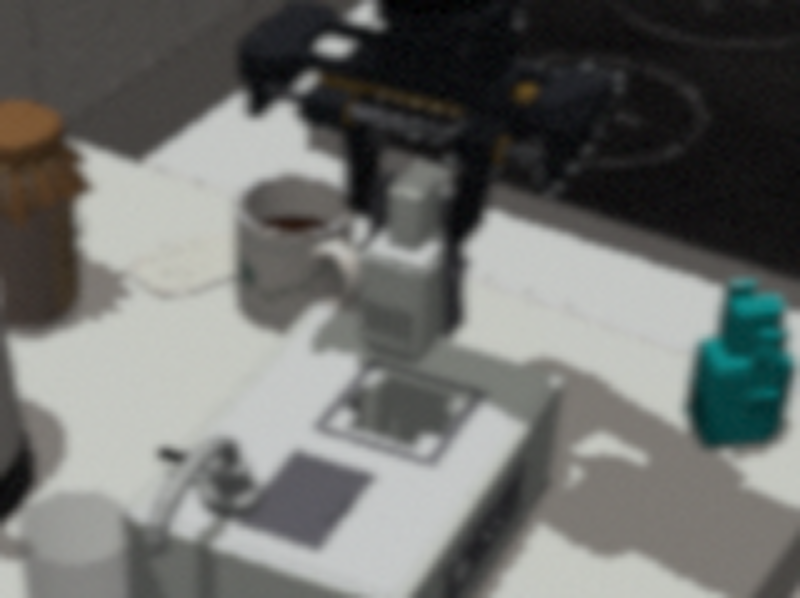

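```bash
python3 - <<'E'
from h import *
z=np.load("s6.npz");p,d=z["p"],z["d"];i=cams.camera_info("side");P=pts(d,i);Z=P[...,2];s=read_state()
k=np.ones((3,3),np.uint8)
m=(d>0)&(abs(Z-.106)<.005)&(P[...,0]>.4)&(P[...,0]<.66)&(abs(P[...,1])<.16)
m=cv2.morphologyEx(m.astype(np.uint8),cv2.MORPH_OPEN,k)>0
n,l,st,c=cv2.connectedComponentsWithStats(m.astype(np.uint8));m=l==1+np.argmax(st[1:,4])
r=cv2.minAreaRect((P[m][:,:2]*1000).astype(np.float32));print(r,m.sum(),"deck z",np.median(Z[m]))
a=np.radians(5.7)
def loc(Q): return np.stack([Q[...,0]*np.cos(a)+Q[...,1]*np.sin(a),-Q[...,0]*np.sin(a)+Q[...,1]*np.cos(a),Q[...,2]],-1)
L=loc(P-s["tool_pos"])
m=(d>0)&(abs(L[...,0])<.018)&(abs(L[...,1])<.045)&(L[...,2]<-.015)&(L[...,2]>-.07)
(c,V)=np.polyfit(L[m][:,0],L[m][:,1],1,cov=True);print("slope",np.degrees(c[0]),"+-",np.degrees(V[0,0]**.5),c[1]*1000)
# tilt in z of the face
c=np.polyfit(L[m][:,2],L[m][:,1],1);print("tilt deg",np.degrees(c[0]))
m=(d>0)&(abs(L[...,0])<.05)&(abs(L[...,1])<.045)&(L[...,2]<-.015)&(L[...,2]>-.09);print("block z range",np.percentile(L[m][:,2]*1000,[0,1,2,5]))
# the well hole: points below deck inside the mouth
W=loc(P-np.array([.5241,-.0347,.106]))
m=(d>0)&(abs(W[...,0])<.045)&(abs(W[...,1])<.045)&(W[...,2]<-.012);Q=W[m]*1000
print(m.sum(),"hole wall y min face",np.percentile(Q[:,1],[1,5,25,50]),"x",np.percentile(Q[:,0],[1,99]))
E
```

```text
((529.526611328125, 9.637702941894531), (170.50759887695312, 244.13597106933594), 5.728691577911377) 2637 deck z 0.10511814029255806
slope -2.410520009530623 +- 0.826686748833573 27.565831925656536
tilt deg -1.5541638555333792
block z range [-87.37429981 -84.17292759 -83.36096362 -79.57715616]
162 hole wall y min face [-29.77865398 -28.69391186 -27.06481895 -24.94972574] x [-23.85391309  36.3973407 ]
```

Judged by the pinch x, the top camera is true and the side camera is biased by about (-2.5, +3) mm. The cartridge therefore sits about 2 mm to -y of the well axis and is turned 1-2°. I correct both and lower it into the mouth slowly.

Emit:
play_rows(
  steps=[
    {"grip": 0.55,"delta_pos": [0.2,0,1.5],"twist": -0.02},
    {"grip": 0.55,"delta_pos": [0.2,0,3.5],"twist": -0.02},
    {"grip": 0.55,"delta_pos": [0.2,0,5],"twist": -0.02},
    {"grip": 0.55,"delta_pos": [0.2,0,5.5],"twist": -0.02},
    {"grip": 0.55,"delta_pos": [0.2,0,6.0],"twist": -0.02},
    {"grip": 0.55,"delta_pos": [0.2,0,6.4],"twist": -0.02},
    {"grip": 0.55,"delta_pos": [0.2,0,6.6],"twist": -0.02},
  ],
)

```text
time_s: 16.02
tool_pos: [0.5243, -0.0312, 0.1843]
orientation: [0.664, 0.748, 0.0, 0.0]
force: [-0.4, 0.1, -1.8]
finger_gap: 0.0456
grip_force: 21.8
```

Emit:
play_rows(
  steps=[
    {"grip": 0.55,"delta_pos": [0,0,0.15],"twist": 0},
    {"grip": 0.55,"delta_pos": [0,0,0.3],"twist": 0},
    {"grip": 0.55,"delta_pos": [0,0,0.45],"twist": 0},
    {"grip": 0.55,"delta_pos": [0,0,0.6],"twist": 0},
  ],
)

```text
time_s: 16.52
tool_pos: [0.5243, -0.0311, 0.1782]
orientation: [0.664, 0.748, 0.0, 0.0]
force: [0.1, -0.3, -2.0]
finger_gap: 0.0452
grip_force: 21.8
```

Emit:
play_rows(
  steps=[
    {"grip": 0.55,"delta_pos": [0,0,0.2],"twist": 0},
    {"grip": 0.55,"delta_pos": [0,0,0.4],"twist": 0},
    {"grip": 0.55,"delta_pos": [0,0,0.6],"twist": 0},
    {"grip": 0.55,"delta_pos": [0,0,0.8],"twist": 0},
    {"grip": 0.55,"delta_pos": [0,0,1.0],"twist": 0},
  ],
)

```text
time_s: 17.15
tool_pos: [0.5243, -0.0311, 0.1681]
orientation: [0.664, 0.748, 0.0, -0.0]
force: [0.2, -0.3, -1.4]
finger_gap: 0.0455
grip_force: 21.8
```

Emit:
play_rows(
  steps=[
    {"grip": 0.55,"delta_pos": [0,0,0.3],"twist": 0},
    {"grip": 0.55,"delta_pos": [0,0,0.6],"twist": 0},
    {"grip": 0.55,"delta_pos": [0,0,0.9],"twist": 0},
    {"grip": 0.55,"delta_pos": [0,0,1.2],"twist": 0},
    {"grip": 0.55,"delta_pos": [0,0,1.5],"twist": 0},
    {"grip": 0.55,"delta_pos": [0,0,1.8],"twist": 0},
    {"grip": 0.55,"delta_pos": [0,0,2.0],"twist": 0},
  ],
)

```text
time_s: 18.02
tool_pos: [0.5242, -0.0311, 0.1481]
orientation: [0.664, 0.748, -0.0, -0.0]
force: [0.1, -0.7, -1.5]
finger_gap: 0.045
grip_force: 21.8
```

Emit:
play_rows(
  steps=[
    {"grip": 0.55,"delta_pos": [0,0,0.3],"twist": 0},
    {"grip": 0.55,"delta_pos": [0,0,0.6],"twist": 0},
    {"grip": 0.55,"delta_pos": [0,0,0.9],"twist": 0},
    {"grip": 0.55,"delta_pos": [0,0,1.2],"twist": 0},
    {"grip": 0.55,"delta_pos": [0,0,1.5],"twist": 0},
    {"grip": 0.55,"delta_pos": [0,0,1.5],"twist": 0},
  ],
)

```text
time_s: 18.77
tool_pos: [0.5242, -0.0311, 0.133]
orientation: [0.664, 0.748, -0.0, -0.0]
force: [-0.4, 0.5, -2.5]
finger_gap: 0.0452
grip_force: 21.8
```

Emit:
play_rows(
  steps=[
    {"grip": 0.55,"delta_pos": [0,0,0.15],"twist": 0},
    {"grip": 0.55,"delta_pos": [0,0,0.3],"twist": 0},
    {"grip": 0.55,"delta_pos": [0,0,0.45],"twist": 0},
    {"grip": 0.55,"delta_pos": [0,0,0.6],"twist": 0},
    {"grip": 0.55,"delta_pos": [0,0,0.75],"twist": 0},
    {"grip": 0.55,"delta_pos": [0,0,0.9],"twist": 0},
    {"grip": 0.55,"delta_pos": [0,0,0.9],"twist": 0},
  ],
)

```text
time_s: 19.65
tool_pos: [0.5243, -0.0311, 0.1244]
orientation: [0.664, 0.748, 0.0, 0.0]
force: [-1.0, 1.3, 2.8]
finger_gap: 0.0452
grip_force: 22.0
```

Emit:
play_rows(
  steps=[
    {"grip": 0.55,"delta_pos": [0,0,0.05],"twist": 0},
    {"grip": 0.55,"delta_pos": [0,0,0.1],"twist": 0},
    {"grip": 0.55,"delta_pos": [0,0,0.15],"twist": 0},
    {"grip": 0.55,"delta_pos": [0,0,0.15],"twist": 0},
  ],
)

```text
time_s: 20.15
tool_pos: [0.5244, -0.0311, 0.1228]
orientation: [0.664, 0.748, 0.0, 0.0]
force: [-0.7, 0.3, 3.7]
finger_gap: 0.0456
grip_force: 22.0
```

Emit:
play_rows(
  steps=[
    {"grip": 0.55,"delta_pos": [0,0,0.05],"twist": 0},
    {"grip": 0.55,"delta_pos": [0,0,0.1],"twist": 0},
    {"grip": 0.55,"delta_pos": [0,0,0.1],"twist": 0},
  ],
)

```text
time_s: 20.52
tool_pos: [0.5243, -0.0311, 0.1218]
orientation: [0.664, 0.748, 0.0, 0.0]
force: [-0.9, -0.0, 4.9]
finger_gap: 0.0453
grip_force: 22.1
```

Emit:
play_rows(
  steps=[
    {"grip": 0.55,"delta_pos": [0,0,0.05],"twist": 0},
    {"grip": 0.55,"delta_pos": [0,0,0.1],"twist": 0},
    {"grip": 0.55,"delta_pos": [0,0,0.1],"twist": 0},
  ],
)

```text
time_s: 20.9
tool_pos: [0.5243, -0.0311, 0.1208]
orientation: [0.664, 0.748, 0.0, 0.0]
force: [-0.6, 0.4, 5.2]
finger_gap: 0.0453
grip_force: 22.1
```

Emit:
play_rows(
  steps=[
    {"grip": 0.55,"delta_pos": [0,0,0.05],"twist": 0},
    {"grip": 0.55,"delta_pos": [0,0,0.1],"twist": 0},
    {"grip": 0.55,"delta_pos": [0,0,0.1],"twist": 0},
  ],
)

```text
time_s: 21.28
tool_pos: [0.5243, -0.0312, 0.1199]
orientation: [0.664, 0.748, 0.0, 0.0]
force: [-0.7, 0.3, 6.4]
finger_gap: 0.0455
grip_force: 22.2
```

Emit:
play_rows(
  steps=[
    {"grip": 0.55,"delta_pos": [0,0,0.05],"twist": 0},
    {"grip": 0.55,"delta_pos": [0,0,0.08],"twist": 0},
    {"grip": 0.55,"delta_pos": [0,0,0.08],"twist": 0},
  ],
)

```text
time_s: 21.65
tool_pos: [0.5243, -0.0311, 0.1192]
orientation: [0.664, 0.748, 0.0, 0.0]
force: [-1.3, 0.6, 6.4]
finger_gap: 0.0454
grip_force: 22.2
```

Emit:
play_rows(
  steps=[
    {"grip": 0.55,"delta_pos": [0,0,0.05],"twist": 0},
    {"grip": 0.55,"delta_pos": [0,0,0.05],"twist": 0},
  ],
)

```text
time_s: 21.9
tool_pos: [0.5244, -0.0312, 0.1187]
orientation: [0.664, 0.748, 0.0, 0.0]
force: [-1.0, 0.4, 7.8]
finger_gap: 0.0453
grip_force: 22.2
```

Emit:
play_rows(
  steps=[
    {"grip": 0.55,"delta_pos": [0,0,0.06],"twist": 0},
    {"grip": 0.55,"delta_pos": [0,0,0.06],"twist": 0},
  ],
)

```text
time_s: 22.15
tool_pos: [0.5244, -0.0312, 0.1181]
orientation: [0.664, 0.748, 0.0, 0.0]
force: [-1.8, 1.2, 8.1]
finger_gap: 0.0453
grip_force: 22.2
```

Emit:
play_rows(
  steps=[
    {"grip": 0.55,"delta_pos": [0,0,0.05],"twist": 0},
    {"grip": 0.55,"delta_pos": [0,0,0.05],"twist": 0},
  ],
)

```text
time_s: 22.4
tool_pos: [0.5244, -0.0312, 0.1177]
orientation: [0.664, 0.748, 0.0, 0.0]
force: [-1.0, 1.1, 7.7]
finger_gap: 0.0452
grip_force: 22.2
```

Emit:
play_rows(
  steps=[
    {"grip": 0.55,"delta_pos": [0,0,0.05],"twist": 0},
    {"grip": 0.55,"delta_pos": [0,0,0.05],"twist": 0},
  ],
)

```text
time_s: 22.65
tool_pos: [0.5244, -0.0312, 0.1172]
orientation: [0.664, 0.748, 0.0, 0.0]
force: [-2.3, 0.8, 8.2]
finger_gap: 0.0454
grip_force: 22.3
```

Emit:
play_rows(
  steps=[
    {"grip": 0.55,"delta_pos": [0,0,0.06],"twist": 0},
    {"grip": 0.55,"delta_pos": [0,0,0.06],"twist": 0},
  ],
)

```text
time_s: 22.9
tool_pos: [0.5244, -0.0312, 0.1167]
orientation: [0.664, 0.748, 0.0, 0.0]
force: [-2.3, 0.7, 8.9]
finger_gap: 0.0452
grip_force: 22.3
```

Emit:
play_rows(
  steps=[
    {"grip": 0.55,"delta_pos": [0,0,0.05],"twist": 0},
    {"grip": 0.55,"delta_pos": [0,0,0.05],"twist": 0},
  ],
)

```text
time_s: 23.15
tool_pos: [0.5244, -0.0312, 0.1162]
orientation: [0.664, 0.748, 0.0, 0.0]
force: [-1.2, 0.6, 8.7]
finger_gap: 0.0456
grip_force: 22.3
```

Emit:
play_rows(
  steps=[
    {"grip": 0.55,"delta_pos": [0,0,0.05],"twist": 0},
    {"grip": 0.55,"delta_pos": [0,0,0.05],"twist": 0},
  ],
)

```text
time_s: 23.4
tool_pos: [0.5244, -0.0312, 0.1157]
orientation: [0.664, 0.748, 0.0, 0.0]
force: [-1.7, 1.0, 9.5]
finger_gap: 0.0452
grip_force: 22.3
```

Emit:
play_rows(
  steps=[
    {"grip": 0.55,"delta_pos": [0,0,0.05],"twist": 0},
    {"grip": 0.55,"delta_pos": [0,0,0.05],"twist": 0},
  ],
)

```text
time_s: 23.65
tool_pos: [0.5244, -0.0312, 0.1153]
orientation: [0.664, 0.748, 0.0, 0.0]
force: [-2.3, 0.6, 9.9]
finger_gap: 0.0454
grip_force: 22.3
```

Emit:
play_rows(
  steps=[
    {"grip": 0.55,"delta_pos": [0,0,0.05],"twist": 0},
    {"grip": 0.55,"delta_pos": [0,0,0.05],"twist": 0},
  ],
)

```text
time_s: 23.9
tool_pos: [0.5245, -0.0312, 0.115]
orientation: [0.664, 0.748, 0.0, 0.001]
force: [-2.5, 0.4, 11.5]
finger_gap: 0.0455
grip_force: 22.4
```

Emit:
play_rows(
  steps=[
    {"grip": 0.55,"delta_pos": [0,0,0.05],"twist": 0},
    {"grip": 0.55,"delta_pos": [0,0,0.05],"twist": 0},
  ],
)

```text
time_s: 24.15
tool_pos: [0.5246, -0.0313, 0.1149]
orientation: [0.664, 0.748, 0.0, 0.001]
force: [-3.6, 0.5, 15.6]
finger_gap: 0.0454
grip_force: 22.6
```

Emit:
play_rows(
  steps=[
    {"grip": 0.55,"delta_pos": [0,0,0.03],"twist": 0},
    {"grip": 0.55,"delta_pos": [0,0,0.03],"twist": 0},
    {"grip": 0.55,"delta_pos": [0,0,0.03],"twist": 0},
  ],
)

```text
time_s: 24.52
tool_pos: [0.5246, -0.0313, 0.1149]
orientation: [0.664, 0.748, 0.0, 0.001]
force: [-3.6, 1.7, 17.8]
finger_gap: 0.0453
grip_force: 22.7
```

Emit:
play_rows(
  steps=[
    {"grip": 0.55,"delta_pos": [0,0,0.02],"twist": 0},
    {"grip": 0.55,"delta_pos": [0,0,0.02],"twist": 0},
    {"grip": 0.55,"delta_pos": [0,0,0.02],"twist": 0},
    {"grip": 0.55,"delta_pos": [0,0,0.02],"twist": 0},
    {"grip": 0.55,"delta_pos": [0,0,0.02],"twist": 0},
    {"grip": 0.55,"delta_pos": [0,0,0.02],"twist": 0},
  ],
)

```text
time_s: 25.28
tool_pos: [0.5247, -0.0313, 0.1149]
orientation: [0.664, 0.748, 0.0, 0.001]
force: [-4.6, 1.3, 19.3]
finger_gap: 0.0453
grip_force: 22.8
```

Bedded: about 21 N held for over half a second. I ease up to just below home while still pinched, then let the tabs out gently.

Emit:
play_rows(
  steps=[
    {"grip": 0.55,"delta_pos": [0,0,-0.1],"twist": 0},
    {"grip": 0.55,"delta_pos": [0,0,-0.25],"twist": 0},
    {"grip": 0.55,"delta_pos": [0,0,-0.4],"twist": 0},
    {"grip": 0.55,"delta_pos": [0,0,-0.55],"twist": 0},
    {"grip": 0.55,"delta_pos": [0,0,-0.7],"twist": 0},
    {"grip": 0.55,"delta_pos": [0,0,-0.75],"twist": 0},
    {"grip": 0.55,"delta_pos": [0,0,-0.75],"twist": 0},
  ],
)

```text
time_s: 26.15
tool_pos: [0.5243, -0.0311, 0.1209]
orientation: [0.664, 0.748, 0.0, 0.0]
force: [-2.0, 0.0, 4.8]
finger_gap: 0.0455
grip_force: 22.1
```

Emit:
play_rows(
  steps=[
    {"grip": 0.5,"delta_pos": [0,0,-0.05],"twist": 0},
    {"grip": 0.47,"delta_pos": [0,0,-0.05],"twist": 0},
    {"grip": 0.45,"delta_pos": [0,0,-0.05],"twist": 0},
    {"grip": 0.43,"delta_pos": [0,0,-0.05],"twist": 0},
    {"grip": 0.41,"delta_pos": [0,0,-0.05],"twist": 0},
    {"grip": 0.4,"delta_pos": [0,0,-0.05],"twist": 0},
  ],
)

```text
time_s: 26.9
tool_pos: [0.5242, -0.0312, 0.1212]
orientation: [0.664, 0.748, -0.0, -0.0]
force: [-0.8, 0.4, 4.5]
finger_gap: 0.0527
grip_force: 4.2
```

Tabs are part out at a 53 mm gap, with the spring force still held. I ease up onto the barbs, then open fully.

Emit:
play_rows(
  steps=[
    {"grip": 0.38,"delta_pos": [0,0,-0.05],"twist": 0},
    {"grip": 0.37,"delta_pos": [0,0,-0.12],"twist": 0},
    {"grip": 0.36,"delta_pos": [0,0,-0.18],"twist": 0},
    {"grip": 0.36,"delta_pos": [0,0,-0.22],"twist": 0},
    {"grip": 0.36,"delta_pos": [0,0,-0.22],"twist": 0},
  ],
)

```text
time_s: 27.52
tool_pos: [0.5241, -0.0311, 0.1231]
orientation: [0.664, 0.748, -0.0, -0.0]
force: [-0.7, -0.9, -1.3]
finger_gap: 0.0563
grip_force: 2.9
```

Emit:
play_rows(
  steps=[
    {"grip": 0.33,"delta_pos": [0,0,0],"twist": 0},
    {"grip": 0.3,"delta_pos": [0,0,0],"twist": 0},
    {"grip": 0.2,"delta_pos": [0,0,0],"twist": 0},
    {"grip": 0,"delta_pos": [0,0,0],"twist": 0},
    {"grip": 0,"delta_pos": [0,0,0],"twist": 0},
    {"grip": 0,"delta_pos": [0,0,0],"twist": 0},
    {"grip": 0,"delta_pos": [0,0,-3],"twist": 0},
    {"grip": 0,"delta_pos": [0,0,-8],"twist": 0},
    {"grip": 0,"delta_pos": [0,0,-14],"twist": 0},
    {"grip": 0,"delta_pos": [0,0,-17],"twist": 0},
    {"grip": 0,"delta_pos": [0,0,-17],"twist": 0},
  ],
)

```text
time_s: 28.9
tool_pos: [0.5248, -0.0312, 0.2954]
orientation: [0.664, 0.748, 0.001, 0.002]
force: [0.3, -0.3, -1.2]
finger_gap: 0.0882
grip_force: 0.0
```

```bash
python3 - <<'E'
from h import *
p,d,i=grab("side");s=read_state();P=pts(d,i);Z=P[...,2]
cv2.imwrite("pics/c7.png",cv2.resize(p[130:310,230:430,::-1],None,fx=3.3,fy=3.3,interpolation=cv2.INTER_CUBIC))
m=(d>0)&(np.hypot(P[...,0]-.522,P[...,1]+.032)<.03)&(Z>.13)&(Z<.2)
print("boss top z",np.percentile(Z[m],[50,90,95]),"deck",np.median(Z[(d>0)&(abs(Z-.106)<.006)&(abs(P[...,0]-.5)<.05)&(abs(P[...,1]-.02)<.03)]),s["time_s"],s["finger_gap"])
m=(d>0)&(np.hypot(P[...,0]-.468,P[...,1]-.301)<.04)&(Z>.09)&(Z<.15);print("spent",P[m].mean(0),np.percentile(Z[m],95))
E
```

```text
boss top z [0.14642294 0.15315347 0.15377339] deck 0.1052644852450017 28.95 0.08828105734914443
spent [0.46300704 0.30642905 0.10834051] 0.12014111034621924
```

View pics/c7.png

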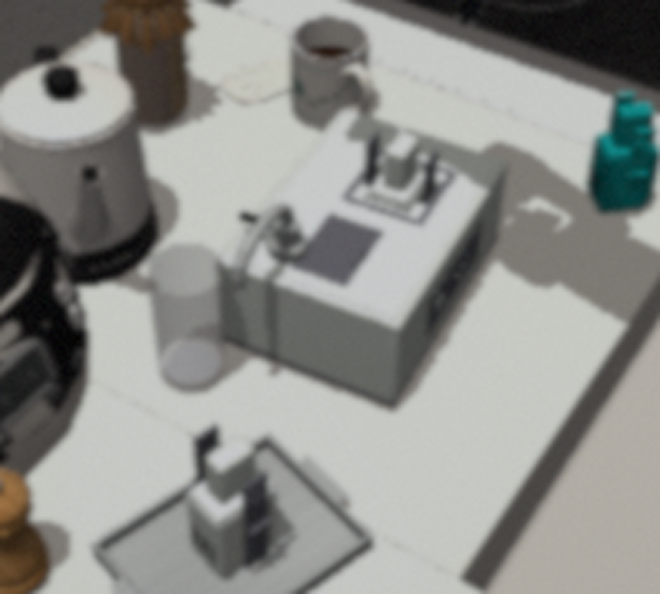

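The fresh cartridge sits home at (400,170) with its top 48 mm above the deck, as it should be. The spent one stands upright in the tray at (228,510), and the glass, mug and salt mill are untouched.

```bash
python3 -c "
from h import *
print(workorder.finish_job())"
```

```text
the job is handed in; nothing more can be done
None
```

The job is handed in, with no verdict returned: the spent cartridge stands upright in the drip tray, and the fresh one was pressed on with about 21 N by the wrist reading for over half a second, then let go, its top 48 mm above the deck as it should be when snapped home.

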